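Mark the belt line and hold back the belt tensioner

ROBOT

A 6-joint arm with a two-finger parallel gripper is mounted at the origin on the work surface. World frame = base frame: x ahead of the robot, y to its left, z up, the work surface at z = 0. Lengths are in mm, angles in degrees, forces in N, time in s.
With the tool pointing down it reaches from about 325 to 850 mm from the base axis. Payload 4.4 kg.
Tool frame: the origin (TCP) lies midway between the tips of the shut fingers; the grasp point (between the pads) lies 19 mm behind it; z points along the fingers, y is the line along which they close (so a half turn about z gives the same grasp; the last joint's range is limited). The gripper opens to 94 mm and grips with 3 to 60 N. Pads are 16 mm wide; open, the fingers measure 119 mm over their backs; the gripper's body (75 mm by 177 mm) begins 78 mm behind the grasp point.
Start: joints at [-72.966, 11.837, 88.321, -0, 79.842, -8.623], TCP at [248.954, -518.314, 205.447] pointing down, gripper open.
Joint ranges: [-156.59, 156.59], [-49.26, 127.26], [12.9, 141.05], [-63.56, 243.56], [4.71, 150.69], [-161.64, 161.64]. Speed limits (degrees/s): [159.86, 159.86, 180, 180, 180, 180].

INTERFACE

Orientations are given as [roll, pitch, yaw] about the fixed x, y, z axes, in that order (R = Rz(yaw) Ry(pitch) Rx(roll)).
In Python, from rig import env gives the robot as it stands.
- The arm moves only by the tool step_arm, never from a script. Its argument "series" is a list of rows, each a list of 6 numbers: the shift along the tool's x, y, z in cm, then the turn, a rotation vector about the tool's x, y, z in rad. In form: [[dx, dy, dz, wx, wy, wz], ...]. A call has 1 to 20 rows; each row shifts and turns the commanded pose from where the row before left it, along the tool's axes as they then stand; what a row does not reach is not made up. A row lasts 1/12 s, in which the tool goes at most 41.7 mm and 7.16 degrees, less where a joint would pass 70% of its speed; a pose out of reach is approached as far as the arm can. A call is refused whole if a number of a shift passes 4.17 or a number of a turn 0.125, either way. A call with a gripper value outside its range is refused whole. "jaw" is the finger opening in cm, from 0 to 9.4, set as the call begins (left out, the last holds). The fingers move at their own pace and stop on an object; "squeeze" is the grip in N (left out, the last holds). Time passes only in rows, so rows that do not move let the fingers close. It gives the time, the measured TCP pose, the force, the opening and the grip force at its end, in the units of the state.
- env.state(): the state, without advancing time (a new reading comes with each control period).
- env.capture(name): name is "scene" or "top" or "wrist"; returns the picture (420x560x3 uint8, red, green, blue); there is no depth.
- env.camera_model(name): a dict with "vertical_fov" (degrees; the focal length in pixels is half the picture's height over the tangent of half this angle, whatever the lens; pixels are square), "cx", "cy" (the principal point, pixels), "D" ([k1, k2, p1, p2, k3] as OpenCV has them; the pictures are not rectified), "camera_from_world" (4x4, takes a point from world to camera coordinates). Camera axes: x right, y down, z forward; pixel columns grow to the right and rows downward; lengths in mm; the calibration is good to about 2 mm. A picture is of the moment at which its call begins: read the wrist's pose just before it. camera_model takes no time and is no camera call; for the wrist camera it gives the pose at the moment of the call.
- env.job_done(): hands the job in; it is judged then, once.
The state is a dict: "t": time; "joint_pos": joint angles; "qvel": joint speeds; "effort": joint torques, N m; "eef_pos": TCP position; "eef_rot": TCP orientation; "wrist_force": force on the tool from outside, world axes, zero at the start; "ft_torque": the same for the moment, N m; "grip_width": finger opening in mm; "finger_force": force on a finger pad.
Only numpy, scipy, OpenCV 4.12 (cv2) and the standard library are available. Lean on these libraries where they do the work, as an engineer would, in place of code of your own. Each camera call takes 0.05 s, during which the arm holds its last target. There are 200 camera calls.

TASK

The belt-drive rig on the plywood deck is waiting for a new belt. Lay the aluminium safety rule flat on the deck with a long edge flush along the straight front face of the low idler block and roughly centred on that block, to mark the belt line, and let go of it. Then push the roller of the sprung tensioner arm back, away from the rule, past the ratchet click and clearly a little further so that the gripper and not the pawl takes the spring, and finish while still holding it there with the rule still flush; leave the other things where they lie.

Things in the scene. Friction and masses are not known exactly. Their poses are not given: they have to be found in the camera images.
- deck: fixed plywood deck of the belt-drive rig, 260 (x) x 360 (y) x 12 mm, top face 12 mm above the bench. Origin at the centre of its underside; x points away from the robot, y to the left; 'deck x, y' below are these axes. A small motor (top 48 mm above the deck top) stands behind the idler block.
- idler_face (a point): deck-top point at the foot of the middle of the idler block's front face (deck x 0, y -85 mm), axes as the deck's. The face looks to deck -x, is 110 mm long along y and 12 mm high. The aluminium block is 60 mm deep (+x) and carries two rollers (24 mm diameter, tops 42 mm above the deck top) 42 mm behind the face, 40 mm either side of the middle. Deck in front is clear for 130 mm.
- rule: loose aluminium safety rule, 160 mm long (own x), 34 mm wide (own y), base 6 mm thick; a finger rib 12 mm wide runs along its middle over the whole length, up to 38 mm above the underside. 0.14-0.28 kg. Origin under its centre. Either long edge may go to the block: flush, its centre line is 17 mm in front of the face. Starts flat on the bench left or right of the deck.
- pivot (a point): deck-top point on the tensioner's upright hinge axis, deck x 45, y 80 mm. Hub (60 mm diameter) and spring coils there reach up to 48 mm above the deck top.
- roller (a point): centre of the top of the black tensioner roller, an upright cylinder of 22 mm diameter fixed on the arm's free end, 100 mm from the hinge axis; it spans 18 to 58 mm above the deck top. Below it is the flat arm bar (18 mm wide, 24 mm round under the roller, 8 to 18 mm above the deck top). At rest it is in deck -x direction from the axis; it is pushed towards deck +y.
- tensioner (a joint): arm angle (rad), 0 at rest, grows as the roller swings to deck +y; from the axis the roller is at 100 mm x (-cos, sin) of it in deck x, y. Spring: 4 N at the roller at rest, 7 N at 0.6 (10 with friction); the pawl adds 1 to 3 N on the tooth's ramp (about 0.1 to 0.5). Near 0.5 the pawl drops behind the tooth (the click); let go, the arm rests on it near 0.5. End stop 0.8. To be held above 0.53.
- pawl (a joint): sprung pawl slider behind the hub (m): 0 when in, grows to about 0.006 as the tooth lifts it, snaps back to 0 at the click. Leave it alone.
- lath: plain wooden lath, 170 x 34 x 22 mm, lying flat; bystander. Origin under its centre, x along its length.
- spare_roller: loose grey plastic roller, 24 mm diameter, 30 mm high, standing on the deck behind and between the idler block and the tensioner; bystander. Origin under its centre.
- screwdriver: screwdriver with a black handle lying beyond the deck; bystander.
- glue_gun: dark red hot-glue gun lying on its side at the right; bystander.
- paint_bottle: red bottle, 60 mm diameter, 150 mm high, standing far left; bystander.
- stick_pot: white pot of craft sticks, 76 mm diameter, about 130 mm high with the sticks, beyond the deck on the right; bystander.
- tape_roll: paper tape roll, 90 mm diameter, 24 mm high, lying flat on the left; bystander.
There are look-alikes about, which are no part of the job. Of the things that look like the rule, the smaller one is meant.

How it is judged:
By the outcome, as a careful person would: the job done as asked, in the order asked, and still so for the second after the job is handed in, while the arm keeps its last pose, push and grip.
It also fails if it takes over 54 s, if anything falls off the work surface, if the arm or the gripper's body presses on something with over 40 N, if the wrist force passes 120 N, or if a joint passes its speed limit or range.

## Working session

There is one attempt and no reset: what is moved stays moved. The work goes in short steps, Python scripts to look and compute and a tool call to move; the robot and the scene stay as the last step left them, time stands still between calls to the robot, and variables do not carry over. Pictures are saved under pics/ and viewed, at most 13 in all, crops included, and the job is handed in when it is done.

Besides the shell and the picture viewer there is one more tool, called after "Request:" as name([rows], argument=value, ...), one row to a line, values as JSON. step_arm: Moves the arm, as the interface text tells. Its arguments: {"type":"object","properties":{"series":{"type":"array","items":{"type":"array","items":{"type":"number"}}},"jaw":{"type":"number"},"squeeze":{"type":"number"}},"required":["series"]}

```bash
mkdir -p pics; ls; cat > h.py <<'E'
import numpy as np, cv2
from rig import env
def cam(n):
    m=env.camera_model(n); f=210/np.tan(np.radians(m["vertical_fov"])/2)
    K=np.array([[f,0,m["cx"]],[0,f,m["cy"]],[0,0,1.]]); return K,np.array(m["D"],float),np.array(m["camera_from_world"],float)
def ray(c,uv):
    K,D,T=c; p=cv2.undistortPoints(np.array(uv,float).reshape(-1,1,2),K,D).reshape(-1,2)
    d=np.c_[p,np.ones(len(p))]@T[:3,:3]; return -T[:3,:3].T@T[:3,3],d/np.linalg.norm(d,axis=1)[:,None]
def onz(c,uv,z):
    o,d=ray(c,uv); return o+d*((z-o[2])/d[:,2])[:,None]
def tri(c1,p1,c2,p2):
    o1,d1=ray(c1,p1);o2,d2=ray(c2,p2);out=[]
    for a,b in zip(d1,d2):
        s=np.linalg.lstsq(np.c_[a,-b],o2-o1,rcond=None)[0]; q1=o1+a*s[0];q2=o2+b*s[1]; out.append(np.r_[(q1+q2)/2,np.linalg.norm(q1-q2)])
    return np.array(out)
def proj(c,P):
    K,D,T=c; return cv2.projectPoints(np.array(P,float).reshape(-1,1,3),cv2.Rodrigues(T[:3,:3])[0],T[:3,3],K,D)[0].reshape(-1,2)
def save(n,fn):
    im=env.capture(n); cv2.imwrite("pics/"+fn,im[:,:,::-1]); return im
E
python3 - <<'E'
from h import *
np.set_printoptions(precision=1,suppress=True)
for n in("scene","top"):
    save(n,n+"1.png"); c=cam(n); print(n,ray(c,[[280,210]]),c[0][0,0],c[1])
print(env.state())
E
```

```text
pics
scene (array([1348.4,  440.9,  759.5]), array([[-0.7, -0.4, -0.6]])) 382.716088512427 [-0.  0.  0.  0.  0.]
top (array([ 400.2,   -6.3, 1472.1]), array([[ 0., -0., -1.]])) 425.2938957098171 [0. 0. 0. 0. 0.]
{'t': 0.1, 'joint_pos': array([-73. ,  11.9,  88.4,  -0. ,  79.8,  -8.6]), 'qvel': array([-0. , -0.1, -0.2, -0.1, -0. ,  0. ]), 'effort': array([ -0. , -37.2, -28.2,   0.1,   0. ,  -0. ]), 'eef_pos': array([ 248.8, -517.6,  204.4]), 'eef_rot': array([-179.9,   -0. ,   25.7]), 'wrist_force': array([-0.4,  0.9, -0.8]), 'ft_torque': array([-0.1, -0. ,  0.1]), 'finger_force': 0.0, 'grip_width': 94.02714396838901}
```

View pics/scene1.png

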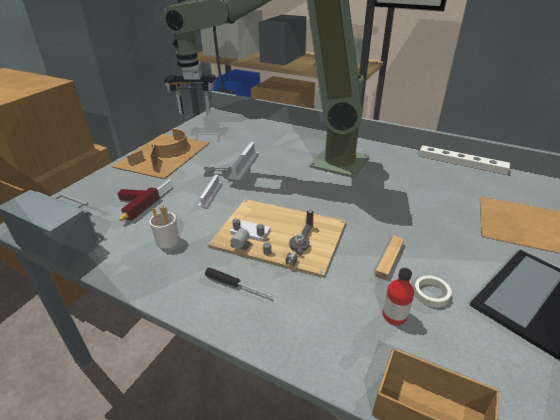

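View pics/top1.png

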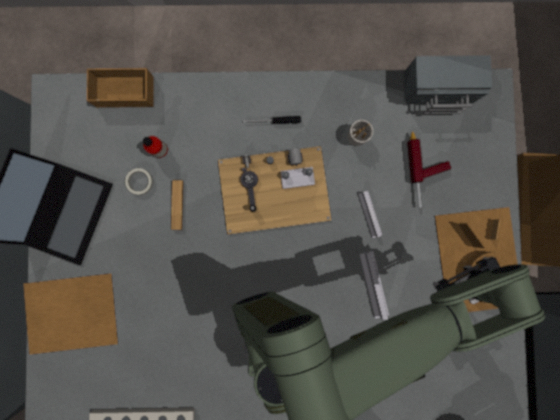

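The scene view shows the deck at about (280,235), the small rule at (210,190), a larger look-alike at (243,162) and the lath at (390,257). In the top view the deck is at (275,190), the small rule at (370,214) and the larger one at (375,285). Next I'll measure coarsely.

```bash
cat > m1.py <<'E'
from h import *
np.set_printoptions(precision=1,suppress=True)
im=cv2.imread("pics/top1.png"); c=cam("top")
hsv=cv2.cvtColor(im,cv2.COLOR_BGR2HSV)
m=((hsv[:,:,0]>8)&(hsv[:,:,0]<28)&(hsv[:,:,1]>70)).astype(np.uint8); m[:, :200]=0; m[:,345:]=0; m[:130]=0; m[250:]=0
m=cv2.morphologyEx(m,cv2.MORPH_OPEN,np.ones((3,3)))
cs=max(cv2.findContours(m,0,2)[0],key=cv2.contourArea); h=cv2.convexHull(cs)
P=onz(c,h.reshape(-1,2),12)[:,:2].astype(np.float32); r=cv2.minAreaRect(P); print("deck",r)
# rule
g=cv2.cvtColor(im,cv2.COLOR_BGR2GRAY); x0,y0=345,180
sub=im[180:250,345:400]; 
m=np.zeros_like(g); m[180:245,350:390]=(g[180:245,350:390]>150)
cs=max(cv2.findContours(m,0,2)[0],key=cv2.contourArea)
for z in (6,38): print("rule",z,cv2.contourArea(cs),cv2.minAreaRect(onz(c,cs.reshape(-1,2),z)[:,:2].astype(np.float32)))
cv2.imwrite("pics/c1.png",cv2.resize(im[130:260,210:400],None,fx=4,fy=4,interpolation=cv2.INTER_CUBIC))
w=save("wrist","w1.png"); C=cam("wrist"); s=env.state(); print(s["eef_pos"],s["eef_rot"]); print(C[2],C[0],C[1])
E
python3 m1.py
```

```text
deck ((532.2506103515625, 2.30029296875), (260.3136291503906, 361.84332275390625), 6.838174819946289)
rule 6 95.5 ((446.00616455078125, -336.6000671386719), (155.7007598876953, 10.871686935424805), 16.39124298095703)
rule 38 95.5 ((445.0055847167969, -329.3895568847656), (152.3022003173828, 10.634422302246094), 16.391239166259766)
[ 248.8 -517.7  204.6] [-179.9   -0.    25.7]
[[   0.4   -0.9   -0.  -574.1]
 [  -0.9   -0.4    0.3  -27. ]
 [  -0.2   -0.1   -1.   392.2]
 [   0.     0.     0.     1. ]] [[331.7   0.  279.1]
 [  0.  331.7 213.5]
 [  0.    0.    1. ]] [-0.1  0.   0.   0.   0. ]
```

View pics/c1.png

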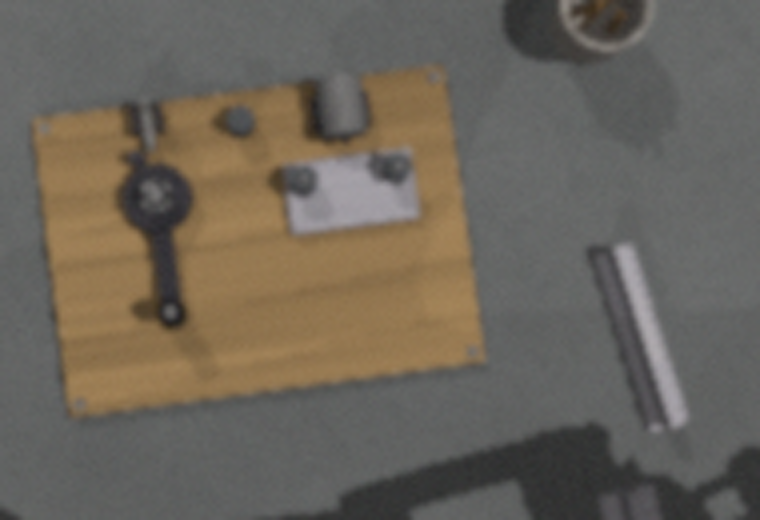

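```bash
cat >> h.py <<'E'
from scipy.spatial.transform import Rotation as Ro
np.set_printoptions(precision=3,suppress=True)
def go(p,rpy=None):
    s=env.state(); R=Ro.from_euler('xyz',s["eef_rot"],degrees=True); q=Ro.from_euler('xyz',rpy if rpy is not None else s["eef_rot"],degrees=True)
    d=R.inv().apply(np.array(p)-s["eef_pos"])/10; w=(R.inv()*q).as_rotvec(); print("d cm",d,"norm",np.linalg.norm(d),"rot",w)
E
python3 - <<'E'
from h import *
s=env.state();R=Ro.from_euler('xyz',s["eef_rot"],degrees=True)
C=cam("wrist"); o,d=ray(C,[[279,213],[279,400],[279,20],[20,213],[540,213]]); print(R.inv().apply(o-s["eef_pos"]),R.inv().apply(d))
go([410,-325,230],[180,0,16.4])
E
```

```text
[  75.04     0.211 -180.074] [[-0.258 -0.001  0.966]
 [-0.707 -0.001  0.708]
 [ 0.272 -0.     0.962]
 [-0.199 -0.633  0.748]
 [-0.2    0.635  0.746]]
d cm [ 22.879 -10.397  -2.52 ] norm 25.256353121943548 rot [-0.002 -0.     0.162]
```

Request:
step_arm([
  [2.1,-0.87,-0.2,0,0,0.0125],
  [2.1,-0.87,-0.2,0,0,0.0125],
  [2.1,-0.87,-0.2,0,0,0.0125],
  [2.1,-0.87,-0.2,0,0,0.0125],
  [2.1,-0.87,-0.2,0,0,0.0125],
  [2.1,-0.87,-0.2,0,0,0.0125],
  [2.1,-0.87,-0.2,0,0,0.0125],
  [2.1,-0.87,-0.2,0,0,0.0125],
  [2.1,-0.87,-0.2,0,0,0.0125],
  [2.1,-0.87,-0.2,0,0,0.0125],
  [2.1,-0.87,-0.2,0,0,0.0125],
  [2.1,-0.87,-0.2,0,0,0.0125],
  [0,0,0,0,0,0.0125],
  [0,0,0,0,0,0],
])

```text
t: 1.32
eef_pos: [444.6, -327.6, 229.2]
eef_rot: [-180.0, 0.0, 16.5]
wrist_force: [-0.3, -0.6, 0.4]
grip_width: 94.1
finger_force: 0.0
```

```bash
python3 - <<'E'
from h import *
s=env.state(); C=cam("wrist"); save("wrist","w2.png"); np.savez("c2.npz",K=C[0],D=C[1],T=C[2]); print(s["t"],s["eef_pos"],s["eef_rot"],s["wrist_force"])
E
```

```text
1.3167 [ 444.577 -327.565  229.164] [-179.989    0.04    16.463] [-0.25  -0.596  0.365]
```

View pics/w2.png

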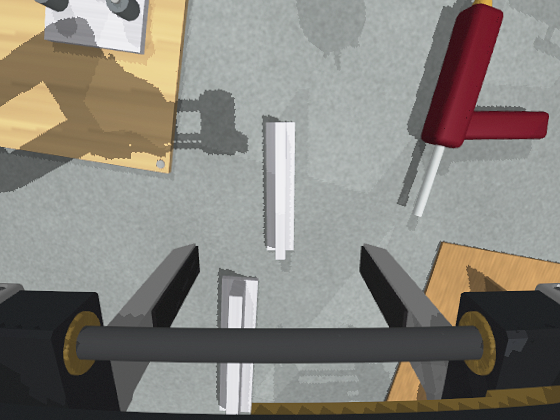

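The wrist view shows the small rule, with the rib top running about (280,122) to (281,258). The deck corner is at (170,172) and the idler block at (95,25). The larger look-alike is at (237,340). I'll take a second view from a shifted position.

Request:
step_arm([
  [1.5,-2.5,0,0,0,0],
  [1.5,-2.5,0,0,0,0],
  [1.5,-2.5,0,0,0,0],
  [1,-2.5,0,0,0,0],
  [0,0,0,0,0,0],
  [0,0,0,0,0,0],
])

```text
t: 1.87
eef_pos: [468.2, -216.8, 229.3]
eef_rot: [180.0, 0.0, 16.4]
wrist_force: [0.2, -0.0, -0.4]
grip_width: 94.3
finger_force: 0.0
```

```bash
python3 - <<'E'
from h import *
s=env.state(); C=cam("wrist"); save("wrist","w3.png"); np.savez("c3.npz",K=C[0],D=C[1],T=C[2]); print(s["t"],s["eef_pos"],s["eef_rot"])
a=cv2.imread("pics/w2.png")[105:270,235:320]; a=cv2.resize(a,None,fx=3.6,fy=3.6,interpolation=cv2.INTER_NEAREST)
b=cv2.imread("pics/w3.png"); b=cv2.resize(b,(490,367)); 
o=np.zeros((600,800,3),np.uint8); o[:594,:306]=a; o[:367,310:800]=b; cv2.imwrite("pics/v3.png",o)
E
```

```text
1.8667 [ 468.207 -216.846  229.255] [179.983   0.046  16.397]
```

View pics/v3.png

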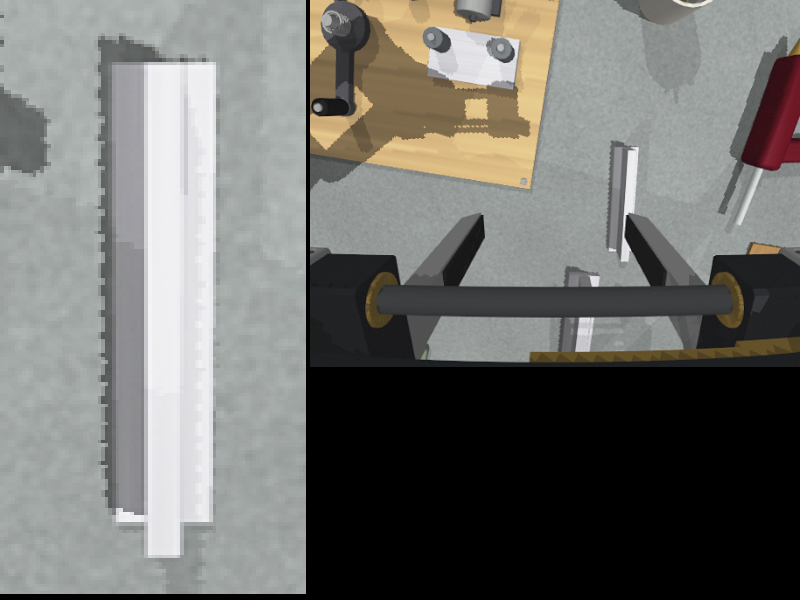

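w3 shows the block top front edge at crop (428,75)–(518,87), the tensioner hub at (345,25) and the roller at (320,107). The rib edges in w2 are at columns 275.3 and 285.3, rows 122 to 260. Triangulating from these.

```bash
cat > m2.py <<'E'
from h import *
L=lambda f:(lambda z:(z["K"],z["D"],z["T"]))(np.load(f)); c2,c3=L("c2.npz"),L("c3.npz")
a=onz(c2,[[280.3,122.2],[280.3,259.7]],38);b=onz(c2,[[266,122.2],[294.7,122.2],[267,250],[294,250]],6)
print("rib",a,np.linalg.norm(a[0]-a[1]),a.mean(0),np.degrees(np.arctan2(*(a[0]-a[1])[1::-1]))); print("base",b,b.mean(0),np.linalg.norm(b[0]-b[1]),np.linalg.norm(b[0]-b[2]))
im=cv2.imread("pics/w3.png"); g=cv2.cvtColor(im,cv2.COLOR_BGR2GRAY); hs=cv2.cvtColor(im,cv2.COLOR_BGR2HSV)
print("rib ends predicted in w3",proj(c3,a))
# rib top in w3: bright rows
for r in range(164,304,12):
    x=np.arange(335,395); print(r,[int(v) for v in g[r,345:385:1]]) if r in(176,236,296) else 0
cv2.imwrite("pics/v4.png",np.hstack([cv2.resize(im[10:115,110:260],(450,315)), cv2.resize(im[155:310,340:385],(174,600))[:315]*0,]) )
o=np.zeros((600,800,3),np.uint8); o[:420]=cv2.resize(im[:130,0:260],None,fx=3.07,fy=3.23,interpolation=cv2.INTER_NEAREST)[:420,:800] if False else 0
q=cv2.resize(im[0:130,0:260],(600,300),interpolation=cv2.INTER_NEAREST); o[:300,:600]=q; k=cv2.resize(im[155:310,340:390],(190,590),interpolation=cv2.INTER_NEAREST); o[:590,605:795]=k
cv2.imwrite("pics/v4.png",o)
# deck: front edge & right edge
m=((hs[:,:,0]>10)&(hs[:,:,0]<28)&(hs[:,:,1]>50)).astype(np.uint8); m[230:]=0;m[:,300:]=0
pr=np.array([[x,np.max(np.nonzero(m[:,x])[0])] for x in range(20,230,5)],float); pc=np.array([[np.max(np.nonzero(m[y,:])[0]),y] for y in range(20,195,5)],float)
for n,p in(("front",pr),("right",pc)):
    P=onz(c3,p,12)[:,:2]; v=cv2.fitLine(P.astype(np.float32),cv2.DIST_HUBER,0,.01,.01).ravel(); print(n,v,np.degrees(np.arctan2(v[1],v[0])))
E
python3 m2.py
```

```text
rib [[ 519.329 -307.023   38.   ]
 [ 365.664 -352.385   38.   ]] 160.220455554494 [ 442.497 -329.704   38.   ] 16.446467603494835
base [[ 514.807 -290.907    6.   ]
 [ 524.351 -323.328    6.   ]
 [ 360.789 -335.919    6.   ]
 [ 370.688 -369.559    6.   ]] [ 442.659 -329.928    6.   ] 33.796967296504256 160.461022514374
rib ends predicted in w3 [[368.437 171.823]
 [359.465 299.113]]
176 [99, 92, 120, 143, 145, 145, 146, 148, 149, 150, 150, 133, 106, 98, 101, 102, 96, 88, 218, 235, 235, 235, 236, 238, 239, 238, 236, 238, 222, 245, 154, 150, 155, 153, 149, 150, 152, 152, 153, 157]
236 [132, 131, 133, 132, 130, 132, 133, 127, 102, 89, 92, 101, 103, 90, 206, 236, 236, 235, 236, 236, 237, 237, 236, 234, 237, 227, 169, 160, 159, 158, 159, 161, 161, 160, 159, 160, 160, 160, 162, 159]
296 [154, 153, 151, 149, 147, 151, 136, 138, 129, 80, 200, 229, 224, 222, 221, 224, 224, 226, 231, 173, 152, 157, 153, 149, 151, 153, 153, 130, 16, 22, 25, 26, 24, 28, 27, 27, 30, 25, 26, 26]
front [  0.119  -0.993 405.733 -31.92 ] -83.1377
right [   0.993    0.118  556.05  -177.453] 6.7780037
```

View pics/v4.png

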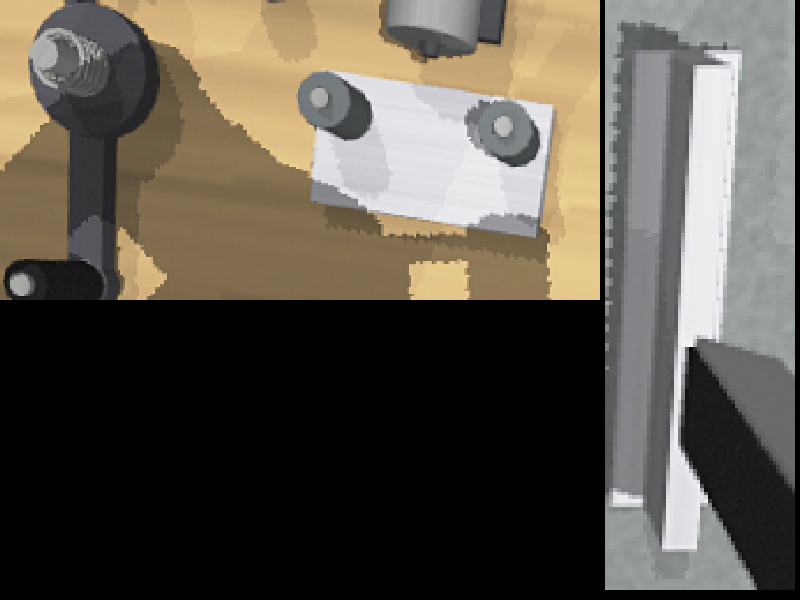

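```bash
python3 - <<'E'
from h import *
z=np.load("c3.npz"); c=(z["K"],z["D"],z["T"])
P=onz(c,[[135.2,86.7],[233.1,102.3]],24); ex=np.array([.9929,.1187]);ey=np.array([-.1187,.9929])
print("block front corners",P,P[:,:2]@ex,P[:,:2]@ey, "expect ex 529, ey -92-55.. ", np.degrees(np.arctan2(-(P[1]-P[0])[1],(P[1]-P[0])[0])),np.linalg.norm(P[0]-P[1]))
go([442.5,-329.8,17],[180,0,16.43])
E
```

```text
block front corners [[ 535.958  -30.136   24.   ]
 [ 549.197 -139.958   24.   ]] [528.575 528.684] [ -93.54  -204.154] expect ex 529, ey -92-55..  83.12609716665375 110.61742919930235
d cm [-5.617 10.022 21.247] norm 24.154397231278413 rot [ 0.001  0.001 -0.002]
```

The block front is at ex = 528.6, 110.6 mm long and yaw about 6.85°, which agrees with the deck. Moving to the grasp.

Request:
step_arm([
  [-1.4,2.5,2.0,0,0,0],
  [-1.4,2.5,2.0,0,0,0],
  [-1.4,2.5,2.0,0,0,0],
  [-1.4,2.5,2.0,0,0,0],
  [0,0,3,0,0,0],
  [0,0,3,0,0,0],
  [0,0,3,0,0,0],
  [0,0,2.5,0,0,0],
  [0,0,1.2,0,0,0],
  [0,0,0,0,0,0],
  [0,0,0,0,0,0],
], jaw=5)

```text
t: 2.83
eef_pos: [442.8, -329.5, 22.3]
eef_rot: [-180.0, 0.0, 16.3]
wrist_force: [0.2, -0.3, 0.3]
grip_width: 50.2
finger_force: 0.0
```

```bash
python3 - <<'E'
from h import *
go([442.5,-329.8,17],[180,0,16.43])
E
```

```text
d cm [-0.04   0.019  0.535] norm 0.5366450897913048 rot [-0.     0.    -0.003]
```

Request:
step_arm([
  [0,0,0.5,0,0,0],
  [0,0,0,0,0,0],
])

```text
t: 3.0
eef_pos: [444.2, -329.8, 18.8]
eef_rot: [179.8, -0.1, 16.3]
wrist_force: [0.4, 1.0, -0.6]
grip_width: 49.9
finger_force: 0.0
```

Request:
step_arm([
  [0,0,0,0,0,0],
  [0,0,0,0,0,0],
  [0,0,0,0,0,0],
  [0,0,0,0,0,0],
  [0,0,0,0,0,0],
  [0,0,0,0,0,0],
], jaw=0.8, squeeze=25)

```text
t: 3.5
eef_pos: [443.4, -328.5, 17.6]
eef_rot: [180.0, -0.0, 16.4]
wrist_force: [0.5, 0.4, -1.0]
grip_width: 13.2
finger_force: 0.0
```

```bash
python3 - <<'E'
from h import *
s=env.state(); print(s["grip_width"],s["finger_force"],s["eef_pos"],s["eef_rot"],s["wrist_force"])
E
```

```text
13.233967404392802 0.0 [ 443.407 -328.5     17.592] [179.986  -0.007  16.358] [ 0.492  0.398 -0.979]
```

Request:
step_arm([
  [0,0,0,0,0,0],
  [0,0,0,0,0,0],
  [0,0,0,0,0,0],
])

```text
t: 3.75
eef_pos: [443.4, -328.6, 17.5]
eef_rot: [180.0, -0.0, 16.3]
wrist_force: [-0.4, 0.4, 1.8]
grip_width: 11.9
finger_force: 25.0
```

Request:
step_arm([
  [0,0,-1.5,0,0,0],
  [0,0,-2,0,0,0],
  [0,0,-2,0,0,0],
  [0,0,-2,0,0,0],
  [0,0,0,0,0,0],
])

```text
t: 4.17
eef_pos: [445.4, -330.6, 96.0]
eef_rot: [179.6, -0.2, 16.3]
wrist_force: [1.8, -0.2, -2.3]
grip_width: 11.6
finger_force: 25.0
```

```bash
python3 - <<'E'
from h import *
s=env.state(); print(s["wrist_force"],s["eef_pos"])
ex=np.array([.99286,.1193]);ey=np.array([-.1193,.99286])
p=ex*(528.6-17-25)+ey*(-148.5); print(p); go([*p,70],[180,0,96.85])
E
```

```text
[ 1.777 -0.237 -2.304] [ 445.406 -330.606   96.031]
[500.842 -89.388]
d cm [ 12.101 -21.602   2.508] norm 24.887062189714882 rot [ 0.008  0.002 -1.405]
```

Request:
step_arm([
  [1.5,-2.7,0,0,0,0],
  [1.5,-2.7,0,0,0,0],
  [1.5,-2.7,0,0,0,0],
  [1.5,-2.7,0,0,0,0],
  [1.5,-2.7,0,0,0,0],
  [1.5,-2.7,0,0,0,0],
  [1.5,-2.7,0,0,0,0],
  [1.6,-2.7,0,0,0,0],
  [0,0,0,0,0,-0.117],
  [0,0,0,0,0,-0.117],
  [0,0,0,0,0,-0.117],
  [0,0,0,0,0,-0.117],
  [0,0,0,0,0,-0.117],
  [0,0,0,0,0,-0.117],
  [0,0,0,0,0,-0.117],
  [0,0,0,0,0,-0.117],
  [0,0,0,0,0,-0.117],
  [0,0,0,0,0,-0.117],
  [0,0,0,0,0,-0.117],
  [0,0,0,0,0,-0.117],
])

```text
t: 5.83
eef_pos: [497.3, -86.8, 90.5]
eef_rot: [-179.8, -0.1, 97.1]
wrist_force: [1.7, 0.1, -2.5]
grip_width: 11.5
finger_force: 25.0
```

Request:
step_arm([
  [0,0,0,0,0,0],
  [0,0,0,0,0,0],
])

```text
t: 6.0
eef_pos: [497.6, -86.8, 91.0]
eef_rot: [-179.9, -0.1, 96.6]
wrist_force: [0.2, -0.2, -3.0]
grip_width: 11.9
finger_force: 25.0
```

```bash
python3 - <<'E'
from h import *
s=env.state(); print(s["wrist_force"],s["ft_torque"],s["eef_pos"],s["eef_rot"])
C=cam("wrist");save("wrist","w5.png"); np.savez("c5.npz",K=C[0],D=C[1],T=C[2])
go([500.8,-89.4,45],[180,0,96.85])
E
```

```text
[ 0.226 -0.214 -3.045] [-0.052 -0.066  0.018] [497.571 -86.843  91.009] [-179.874   -0.061   96.62 ]
d cm [-0.285  0.278  4.629] norm 4.645669821582912 rot [-0.002 -0.001 -0.004]
```

View pics/w5.png

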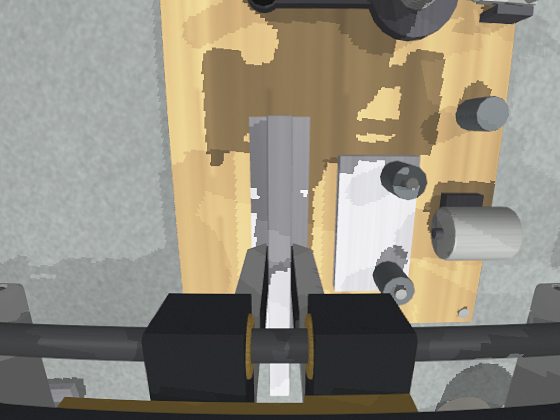

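The rule is held squarely: its far end is at (280,117), and the block face at columns 335–340 runs parallel to it. Lowering it in front of the face.

Request:
step_arm([
  [-0.2,0.5,1.2,0,0,-0.002],
  [0,0.5,1.2,0,0,-0.002],
  [0,0.5,1.2,0,0,0],
  [0,0,1.2,0,0,0],
  [0,0,0.8,0,0,0],
  [0,0,0,0,0,0],
  [0,0,0,0,0,0],
])

```text
t: 6.63
eef_pos: [512.8, -87.1, 35.7]
eef_rot: [-179.9, -0.1, 97.0]
wrist_force: [0.4, -0.3, -2.2]
grip_width: 11.5
finger_force: 25.0
```

```bash
python3 - <<'E'
from h import *
s=env.state(); print(s["wrist_force"],s["ft_torque"],s["eef_rot"]); p=s["eef_pos"]; print(p, p[0]*.99286+p[1]*.1193-511.6, -p[0]*.1193+p[1]*.99286+148.5)
C=cam("wrist");im=save("wrist","w6.png"); np.savez("c6.npz",K=C[0],D=C[1],T=C[2])
E
```

```text
[ 0.353 -0.343 -2.173] [-0.003 -0.05  -0.027] [-179.895   -0.05    96.984]
[512.803 -87.143  35.689] -12.854043259093089 0.8020609328773958
```

Request:
step_arm([
  [0,0,0.3,0,0,0],
  [0,0,0.25,0,0,0],
  [0,0,0,0,0,0],
  [0,0,0,0,0,0],
])

```text
t: 7.02
eef_pos: [513.7, -87.4, 31.1]
eef_rot: [180.0, 0.0, 97.0]
wrist_force: [-0.2, -0.0, -2.7]
grip_width: 11.5
finger_force: 25.0
```

Request:
step_arm([
  [0,0.4,0,0,0,0],
  [0,0.3,0,0,0,0],
  [0,0.2,0,0,0,0],
  [0,0,0,0,0,0],
  [0,0,0,0,0,0],
])

```text
t: 7.43
eef_pos: [523.0, -86.3, 31.0]
eef_rot: [180.0, 0.0, 97.0]
wrist_force: [0.8, 0.3, -2.4]
grip_width: 12.2
finger_force: 25.0
```

```bash
python3 - <<'E'
from h import *
s=env.state(); print(s["wrist_force"],s["ft_torque"],s["eef_rot"]); p=s["eef_pos"]; print(p, p[0]*.99286+p[1]*.1193-511.6, -p[0]*.1193+p[1]*.99286+148.5)
E
```

```text
[ 0.772  0.343 -2.446] [-0.088 -0.074 -0.037] [179.992   0.005  97.03 ]
[522.955 -86.306  31.024] -2.675011569546996 0.4221443382698453
```

Request:
step_arm([
  [0,0,0.1,0,0,0],
  [0,0.1,0,0,0,0],
  [0,0.1,0,0,0,0],
  [0,0.1,0,0,0,0],
  [0,0,0,0,0,0],
  [0,0,0,0,0,0],
])

```text
t: 7.93
eef_pos: [525.6, -85.9, 29.9]
eef_rot: [-180.0, -0.0, 97.0]
wrist_force: [-0.8, -0.8, -3.9]
grip_width: 11.7
finger_force: 25.0
```

Request:
step_arm([
  [0,0.1,0,0,0,0],
  [0,0.1,0,0,0,0],
  [0,0,0,0,0,0],
  [0,0,0,0,0,0],
])

```text
t: 8.27
eef_pos: [525.8, -85.8, 29.6]
eef_rot: [-179.8, -0.0, 97.0]
wrist_force: [-5.3, -1.4, 0.5]
grip_width: 11.6
finger_force: 25.0
```

```bash
python3 - <<'E'
from h import *
s=env.state(); print(s["wrist_force"],s["ft_torque"],s["eef_rot"]); p=s["eef_pos"]; print(p, p[0]*.99286+p[1]*.1193-511.6, -p[0]*.1193+p[1]*.99286+148.5)
E
```

```text
[-5.332 -1.387  0.52 ] [-0.238  0.841 -0.132] [-179.764   -0.029   97.033]
[525.813 -85.754  29.628] 0.22831644273531992 0.628867398020077
```

Request:
step_arm([
  [0,0.05,0.03,0,0,0],
  [0,0.05,0,0,0,0],
  [0,0,0,0,0,0],
  [0,0,0,0,0,0],
], squeeze=4)

```text
t: 8.6
eef_pos: [526.0, -85.7, 29.6]
eef_rot: [-179.7, -0.0, 97.1]
wrist_force: [-7.6, -0.9, 5.1]
grip_width: 11.8
finger_force: 4.0
```

Request:
step_arm([
  [0,0,0,0,0,0],
  [0,0,0,0,0,0],
  [0,0,0,0,0,0],
], jaw=2.0)

```text
t: 8.85
eef_pos: [529.6, -85.7, 30.2]
eef_rot: [179.9, 0.0, 97.0]
wrist_force: [0.6, 0.2, -0.2]
grip_width: 19.9
finger_force: 0.2
```

```bash
python3 - <<'E'
from h import *
s=env.state(); print(s["wrist_force"],s["ft_torque"],s["eef_rot"],s["grip_width"]); p=s["eef_pos"]; print(p, p[0]*.99286+p[1]*.1193-511.6)
E
```

```text
[ 0.589  0.176 -0.239] [ 0.002 -0.024  0.011] [179.883   0.029  97.013] 19.884497384710272
[529.618 -85.672  30.181] 4.01552027709522
```

Request:
step_arm([
  [0,-0.35,0,0,0,0],
  [0,0,0,0,0,0],
  [0,0,-1,0,0,0],
  [0,0,-2,0,0,0],
  [0,0,-3,0,0,0],
  [0,0,-3,0,0,0],
  [0,0,-3,0,0,0],
  [0,0,-3,0,0,0],
  [-2,-2,-3,0,0,0],
  [-3,-2,-2,0,0,0],
  [-3,-2,0,0,0,0],
  [0,0,0,0,0,0],
  [0,0,0,0,0,0],
])

```text
t: 9.93
eef_pos: [475.3, -174.1, 231.0]
eef_rot: [179.9, 0.1, 96.8]
wrist_force: [-0.6, 0.6, -0.6]
grip_width: 20.0
finger_force: 0.0
```

```bash
python3 - <<'E'
from h import *
s=env.state(); C=cam("wrist"); im=save("wrist","w7.png"); np.savez("c7.npz",K=C[0],D=C[1],T=C[2]); print(s["t"],s["eef_pos"],s["eef_rot"])
E
```

```text
9.9333 [ 475.263 -174.123  231.037] [179.871   0.062  96.816]
```

View pics/w7.png

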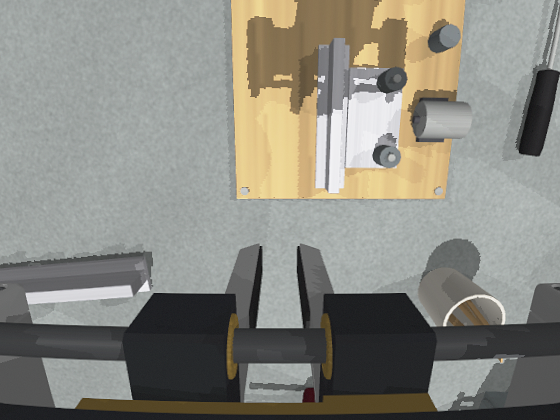

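The rule lies along the block: its rib top is at (338,40)–(335,192) and the block is directly behind it. To see the seam itself I'll move the camera above the face.

Request:
step_arm([
  [0,2.5,0,0,0,0],
  [0,2.5,0,0,0,0],
  [0,2.5,0,0,0,0],
  [0,0,0,0,0,0],
  [0,0,0,0,0,0],
])

```text
t: 10.4
eef_pos: [550.4, -161.7, 228.5]
eef_rot: [-179.9, -0.1, 97.2]
wrist_force: [-0.4, 0.4, -0.3]
grip_width: 20.2
finger_force: 0.0
```

```bash
python3 - <<'E'
from h import *
C3=np.load("c3.npz"); C3=(C3["K"],C3["D"],C3["T"]); print("roller w3",onz(C3,[[8.7,123.5]],70))
s=env.state(); C=cam("wrist"); im=save("wrist","w8.png"); print(s["t"],s["eef_pos"])
ex=np.array([.99286,.1193]);ey=np.array([-.1193,.99286])
W=lambda x,y,z:[*(ex*(528.6+x)+ey*(-63.2+y)),z]
print("pred px face foot",proj(C,[W(0,-30,18),W(0,-140,18),W(-17,-5,50),W(-17,-165,50),W(-34,-5,18),W(-55,80,70)]))
im=im[:,:,::-1]; cv2.imwrite("pics/v8.png",cv2.resize(im[20:220,180:420],(720,600),interpolation=cv2.INTER_NEAREST))
E
```

```text
roller w3 [[466.518  75.485  70.   ]]
10.4 [ 550.373 -161.689  228.529]
pred px face foot [[281.877  71.572]
 [281.247 170.474]
 [265.193  40.286]
 [265.815 196.812]
 [250.907  47.509]
 [222.116 -63.189]]
```

View pics/v8.png

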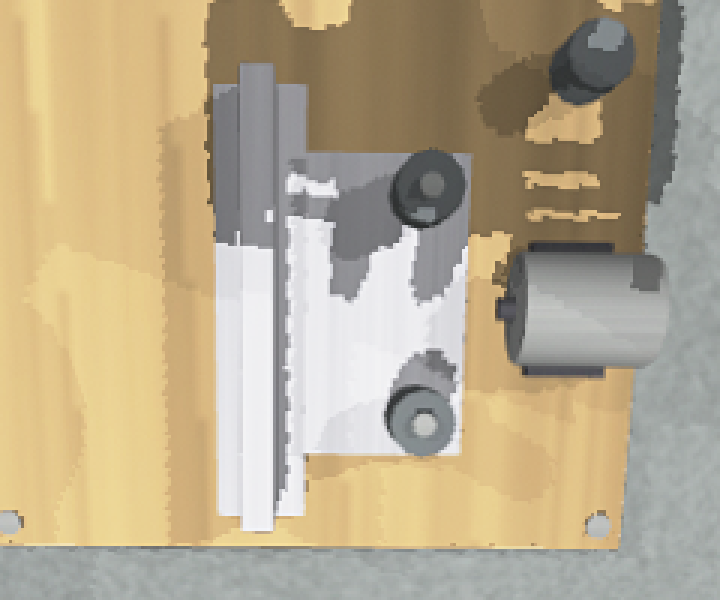

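There is no gap along the whole face (crop column about 306). The base spans rows 85–515 and the block rows 153–455, so the rule is centred. Now to the tensioner.

```bash
python3 - <<'E'
from h import *
go([467.3,74.5,200],[180,0,170])
E
```

```text
d cm [24.489 -5.215  2.91 ] norm 25.206405538576877 rot [-0.001 -0.002 -1.271]
```

Request:
step_arm([
  [2.9,-0.6,0.3,0,0,0],
  [2.9,-0.6,0.3,0,0,0],
  [2.9,-0.6,0.3,0,0,0],
  [2.9,-0.6,0.3,0,0,0],
  [2.9,-0.6,0.3,0,0,0],
  [2.9,-0.6,0.3,0,0,0],
  [2.9,-0.6,0.3,0,0,0],
  [2.9,-0.6,0.3,0,0,0],
  [1.3,-0.4,0.3,0,0,0],
  [0,0,0,0,0,-0.1156],
  [0,0,0,0,0,-0.1156],
  [0,0,0,0,0,-0.1156],
  [0,0,0,0,0,-0.1156],
  [0,0,0,0,0,-0.1156],
  [0,0,0,0,0,-0.1156],
  [0,0,0,0,0,-0.1156],
  [0,0,0,0,0,-0.1156],
  [0,0,0,0,0,-0.1156],
  [0,0,0,0,0,-0.1156],
  [0,0,0,0,0,-0.1156],
], jaw=6)

```text
t: 12.12
eef_pos: [467.0, 73.3, 202.5]
eef_rot: [-180.0, -0.0, 170.2]
wrist_force: [-0.9, 0.6, -1.3]
grip_width: 59.8
finger_force: 0.0
```

Request:
step_arm([
  [0,0,0,0,0,0],
  [0,0,0,0,0,0],
])

```text
t: 12.28
eef_pos: [467.4, 73.3, 202.6]
eef_rot: [-180.0, -0.0, 169.7]
wrist_force: [0.7, 0.0, 0.1]
grip_width: 60.0
finger_force: 0.0
```

```bash
python3 - <<'E'
from h import *
s=env.state(); C=cam("wrist"); im=save("wrist","w9.png"); print(s["t"],s["eef_pos"],s["eef_rot"],s["joint_pos"])
np.savez("c9.npz",K=C[0],D=C[1],T=C[2])
print(proj(C,[[467.3,74.5,70]])); go([467.3,74.5,45],[180,0,170])
E
```

```text
12.2833 [467.388  73.313 202.588] [-179.997   -0.023  169.712] [ -1.584  -0.617 102.292   0.     78.348 -81.296]
[[280.844 204.917]]
d cm [ 0.045  0.116 15.761] norm 15.761957761239728 rot [-0.    -0.    -0.005]
```

View pics/w9.png

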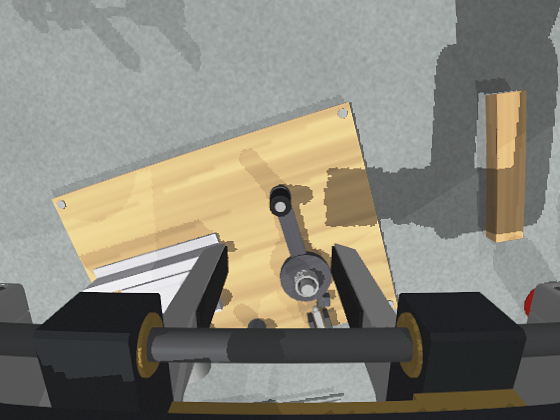

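The roller top is at (280,206), which matches the prediction, and the fingers straddle it. Descending and closing.

Request:
step_arm([
  [0,0.1,2.5,0,0,0],
  [0,0,2.5,0,0,0],
  [0,0,2.5,0,0,0],
  [0,0,2.5,0,0,0],
  [0,0,2.5,0,0,0],
  [0,0,2,0,0,0],
  [0,0,1.4,0,0,0],
  [0,0,0.5,0,0,0],
  [0,0,0,0,0,0],
  [0,0,0,0,0,0],
])

```text
t: 13.17
eef_pos: [468.8, 74.3, 39.1]
eef_rot: [180.0, 0.0, 169.8]
wrist_force: [-0.4, -0.2, -0.4]
grip_width: 59.8
finger_force: 0.0
```

Request:
step_arm([
  [0,0,0,0,0,0],
  [0,0,0,0,0,0],
  [0,0,0,0,0,0],
  [0,0,0,0,0,0],
  [0,0,0,0,0,0],
  [0,0,0,0,0,0],
  [0,0,0,0,0,0],
], jaw=1.8, squeeze=30)

```text
t: 13.75
eef_pos: [468.5, 73.9, 38.9]
eef_rot: [-180.0, 0.0, 169.9]
wrist_force: [-0.4, -1.2, 1.5]
grip_width: 21.6
finger_force: 30.0
```

```bash
python3 - <<'E'
from h import *
s=env.state(); print(s["t"],s["eef_pos"],s["eef_rot"],s["wrist_force"],s["grip_width"],s["finger_force"])
ex=np.array([.99286,.1193,0]);ey=np.array([-.1193,.99286,0]); R=Ro.from_euler('xyz',s["eef_rot"],degrees=True)
for p0 in [s["eef_pos"]]:
  for th in np.arange(.1,.75,.1): print(round(th,2),R.inv().apply(ex*100*(1-np.cos(th))+ey*100*np.sin(th))/10)
E
```

```text
13.75 [468.524  73.865  38.862] [-179.958    0.014  169.888] [-0.442 -1.199  1.45 ] 21.62956564907185 30.000398755073547
0.1 [ 0.243  0.969 -0.001]
0.2 [ 0.389  1.958 -0.002]
0.3 [ 0.435  2.957 -0.002]
0.4 [ 0.381  3.955 -0.003]
0.5 [ 0.228  4.943 -0.004]
0.6 [-0.023  5.91  -0.004]
0.7 [-0.37   6.848 -0.005]
```

Request:
step_arm([
  [0.12,0.48,0,0,0,0],
  [0.12,0.48,0,0,0,0],
  [0.07,0.5,0,0,0,0],
  [0.07,0.5,0,0,0,0],
  [0.02,0.5,0,0,0,0],
  [0.02,0.5,0,0,0,0],
  [0,0,0,0,0,0],
  [0,0,0,0,0,0],
])

```text
t: 14.42
eef_pos: [466.1, 102.2, 38.6]
eef_rot: [-179.7, -0.4, 169.9]
wrist_force: [-7.2, -7.6, 11.2]
grip_width: 21.6
finger_force: 30.0
```

```bash
cat > th.py <<'E'
from h import *
s=env.state(); print(s["t"],s["eef_pos"],s["wrist_force"],s["grip_width"],s["finger_force"])
ex=np.array([.99286,.1193]);ey=np.array([-.1193,.99286]); d=s["eef_pos"][:2]-[468.5,73.9]
print("rel",d@ex,d@ey,"theta",np.arctan2(d@ey,100-d@ex),"r",np.hypot(d@ey,100-d@ex))
E
python3 th.py
```

```text
14.4167 [466.119 102.152  38.551] [-7.242 -7.601 11.21 ] 21.57048049774479 29.99228596687317
rel 1.0067806488601279 28.334572331741725 theta 0.2787739883937551 r 102.96846831300151
```

Request:
step_arm([
  [0.2,0,0,0,0,0],
  [0.0,0.5,0,0,0,0.05],
  [0,0.5,0,0,0,0.05],
  [0,0.5,0,0,0,0.05],
  [0,0.5,0,0,0,0.05],
  [0,0,0,0,0,0],
  [0,0,0,0,0,0],
], squeeze=18)

```text
t: 15.0
eef_pos: [472.5, 123.7, 38.5]
eef_rot: [-180.0, -0.0, 158.5]
wrist_force: [0.7, -4.3, -0.9]
grip_width: 21.8
finger_force: 18.0
```

```bash
python3 th.py
```

```text
15.0 [472.475 123.686  38.498] [ 0.739 -4.32  -0.938] 21.79069366573026 17.999307811260223
rel 9.886598770554178 48.956641958551295 theta 0.49766783826706035 r 102.55329284326697
```

Request:
step_arm([
  [0,0.5,0,0,0,0.05],
  [0,0.5,0,0,0,0.05],
  [0,0.5,0,0,0,0.05],
  [0,0,0,0,0,0],
  [0,0,0,0,0,0],
  [0,0,0,0,0,0],
])

```text
t: 15.5
eef_pos: [478.3, 136.0, 38.5]
eef_rot: [-179.8, 0.0, 150.0]
wrist_force: [-0.5, -6.8, 2.1]
grip_width: 21.6
finger_force: 18.0
```

```bash
python3 th.py; python3 - <<'E'
from h import *
a=save("top","t10.png")[:,:,::-1]; C=cam("wrist"); np.savez("c10.npz",K=C[0],D=C[1],T=C[2]); b=save("wrist","w10.png")[:,:,::-1]; s=save("scene","s10.png")[:,:,::-1]
o=np.zeros((600,800,3),np.uint8); o[:300,:400]=cv2.resize(b,(400,300)); o[:300,400:]=cv2.resize(a[140:245,210:350],(400,300)); o[300:,:]=cv2.resize(s[195:275,200:360],(800,300)) if 0 else 0
o[300:,:600]=cv2.resize(s[195:275,200:360],(600,300)); cv2.imwrite("pics/v10.png",o)
E
```

```text
15.5 [478.32  136.002  38.457] [-0.487 -6.814  2.062] 21.57756247941623 17.99993187189102
rel 17.158744494415224 60.48691024397415 theta 0.6306784978235934 r 102.57358297634028
```

View pics/v10.png

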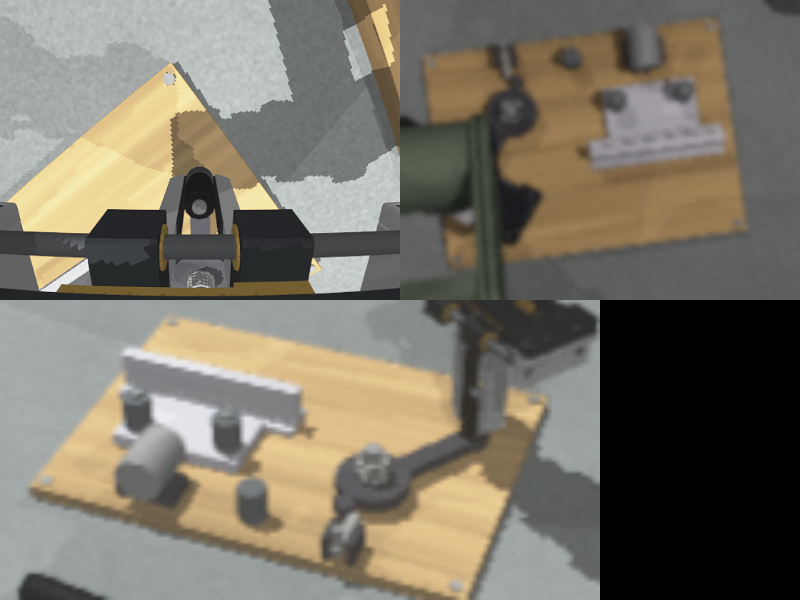

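The wrist view shows the roller gripped with its top at (280,290) in full pixels. The rule is still flush, and the spare roller is standing where it was. I'll check the arm angle from the picture and hand in if it is good.

```bash
python3 - <<'E'
from h import *
z=np.load("c10.npz"); c=(z["K"],z["D"],z["T"]); p=onz(c,[[280,290]],70)[0,:2]
ex=np.array([.99286,.1193]);ey=np.array([-.1193,.99286]); d=[p@ex-528.6-45,p@ey+63.2-80]; th=np.arctan2(d[1],-d[0]); print(d,np.hypot(*d),th)
if .57<th<.75: print(env.job_done())
E
```

```text
[np.float64(-79.42236082632581), np.float64(58.871281928456284)] 98.86222349880099 0.6378731361405858
the job is handed in; nothing more can be done
None
```

The job is handed in: the rule lies flush along the idler block's front face, roughly centred and released, and the gripper is holding the tensioner roller at about 0.63 rad, past the click and above the 0.53 required.

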